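# Fasten the jar mill's cover and start it

### The arm

A 7-joint arm with a two-finger parallel gripper is mounted at the origin on the work surface. World frame = base frame: x ahead of the robot, y to its left, z up, the work surface at z = 0. Lengths are in m, angles in rad, forces in N, time in s.
With the tool pointing down it reaches from about 0.425 to 0.925 m from the base axis. Payload 6.8 kg.
Tool frame: the origin (TCP) lies at the centre of the arm's flange, where the gripper is bolted on; the fingertips stand 173 mm ahead of it and the grasp point (between the pads) lies 155 mm ahead of it; z points along the fingers, y is the line along which they close (so a half turn about z gives the same grasp; the last joint's range is limited). The gripper opens to 85 mm and grips with 20 to 120 N. Pads are 22 mm wide; open, the fingers measure 114 mm over their backs; the gripper's body (76 mm by 85 mm) begins 54 mm behind the grasp point. The pads swing forward as they close: fully open they stand 13 mm farther back than shut.
Start: joints at [1.096, 0.477, 0.022, 1.555, -0.011, 1.109, -0.083], TCP at [0.242, -0.63, 0.405] pointing down, gripper open.
Joint ranges: [-2.96, 2.96], [-0.34, 2.1], [-1.41, 1.46], [0.24, 2.44], [-1.37, 4.51], [0.17, 1.92], [-2.96, 2.96]. Speed limits (rad/s): [2.39, 2.39, 3.14, 3.14, 3.14, 3.14, 3.14].

### API

Orientations are given as a 3x3 rotation matrix whose columns are the frame's x, y, z axes.
In Python, from bench import bot gives the robot as it stands.
- The arm moves only by the tool move_arm, never from a script. Its argument "deltas" is a list of rows, each a list of 3 entries, a list of its own where there are three numbers: the opening, from 0 (shut) to 1 (fully open), then the shift along the tool's x, y, z in m, then the turn, a rotation vector about the tool's x, y, z in degrees. In form: [[hand, [dx, dy, dz], [wx, wy, wz]], ...]. A call has 1 to 20 rows; each row is the pose to reach, as a shift and turn from the pose commanded when the call began, along the tool's axes at that moment; what a row does not reach only later rows make up. A row lasts 1/8 s, in which the tool goes at most 62.5 mm and 10.7 degrees, less where a joint would pass 70% of its speed; a pose out of reach is approached as far as the arm can. A call with a gripper value outside its range is refused whole. The fingers move at their own pace and stop on an object; "squeeze" is the grip in N (left out, the last holds). Time passes only in rows, so rows that repeat a pose let the fingers close. It gives the time, the measured TCP pose, the force, the opening and the grip force at its end, in the units of the state.
- bot.get_obs(): the state, without advancing time (a new reading comes with each control period).
- bot.camera(name): name is "scene" or "top"; returns (picture, depth): 400x640x3 uint8, red, green, blue; 400x640 float32, m along the optical axis (not along the pixel's ray), 0 where there is no reading.
- bot.calibration(name): a dict with "fx", "fy", "cx", "cy" (pixels), "dist_coeffs" ([k1, k2, p1, p2, k3] as OpenCV has them; the pictures are not rectified), "R" (3x3) and "t" (3): a world point X has camera coordinates R X + t. Camera axes: x right, y down, z forward; pixel columns grow to the right and rows downward; lengths in m; the calibration is good to about 2 mm. A picture is of the moment at which its call begins. calibration takes no time and is no camera call.
- bot.close_job(): hands the job in; it is judged then, once.
Trained networks look in the newest picture that a camera, given by its name, has taken for a name from the list of things; names that differ only in an ending like _2 or _b are one class to them, and where a whole thing is asked for, a point or a joint stands for the part that bears it (a point fixed in the world has none). Each returns a list of dicts, best first, with "score" (0 to 1); they miss things now and then, are a little off and sometimes report something else, mostly with a low value. They report only what shows in the picture. A call takes as long as a camera call.
- bot.spot_in(camera, thing): "position" ([x, y, z] in m, in world coordinates, good to about 4 mm: the middle of the surface that is visible of it).
- bot.place_of(camera, thing): "position" ([x, y, z] in m, in world coordinates, good to about 4 mm: a listed point, or the origin of a listed thing).
The state is a dict: "t": time; "joint_pos": joint angles; "joint_velocities": joint speeds; "effort": joint torques, N m; "eef_pos": TCP position; "orientation": TCP orientation; "force": force on the tool from outside, world axes, zero at the start; "torque": the same for the moment, N m; "opening": opening from 0.0 (shut) to 1.0 (fully open); "finger_force": force on a finger pad.
Only numpy, scipy, OpenCV 4.12 (cv2) and the standard library are available. Lean on these libraries where they do the work, as an engineer would, in place of code of your own. Each camera call takes 0.05 s, during which the arm holds its last target. There are 200 camera calls.

### The job

Fasten the jar mill's sloped cover: turn its three captive knobs clockwise fully home to their end stops, the green one first, then the yellow, then the red. With all three home, press the white key fully down and let it come up again, then do the same with the blue key to start the mill. Leave the jar on the scale, the glass jar and the funnel where they stand.

Things in the scene. Friction and masses are not known exactly. Their poses are not given: they have to be found in the camera images.
- mill: Bench jar mill, fixed, 360 mm wide (y), 310 mm deep (x -130 to 180), origin under its middle, x from the operator's side to the back. Its front is a cover sloped 25 degrees from level, rising from 45 mm (x = -130) to 124 mm high (x = 40), facing the operator. The knobs stand square to it in a level row, 100 mm apart, colours in any order. Behind it a white jar lies on rollers, 152 mm high.
- bar_mid (a point): Middle of the mill's fixed steel carrying bar, 16 mm thick, which spans the cover's whole width at 255 mm height (mill x = -22), on legs at mill y = -172 and 172 mm. It bars the way straight down: come to the knobs tilted, square to the cover (25 degrees from vertical), in front of the bar.
- green_grip (a point): Green captive bolt knob: 64 mm disc, 8 mm thick, on an 88 mm steel base 6 mm high; on it a bar 61 mm long, 14 mm thick, 30 mm high. Point: on the turning axis, at grip height, 23 mm above the green disc, 7 mm below the bar's top, 37 mm off the cover. Turns with the knob: z = turning axis, out of the cover; x = along the bar (white stripe on its -x half), up-slope at joint 0.
- green (a joint): Turn of the green knob, rad: 0 = bar straight up the slope, grows clockwise seen from outside the cover, end stop at 1.57 (fastened: bar level across the slope). Starts between 0.15 and 0.5, stays where it is left; needs about 0.06 N m. It cannot come off.
- yellow_grip (a point): Yellow captive bolt knob: 64 mm disc, 8 mm thick, on an 88 mm steel base 6 mm high; on it a bar 61 mm long, 14 mm thick, 30 mm high. Point: on the turning axis, at grip height, 23 mm above the yellow disc, 7 mm below the bar's top, 37 mm off the cover. Turns with the knob: z = turning axis, out of the cover; x = along the bar (white stripe on its -x half), up-slope at joint 0.
- yellow (a joint): Turn of the yellow knob, rad: 0 = bar straight up the slope, grows clockwise seen from outside the cover, end stop at 1.57 (fastened: bar level across the slope). Starts between 0.15 and 0.5, stays where it is left; needs about 0.06 N m. It cannot come off.
- red_grip (a point): Red captive bolt knob: 64 mm disc, 8 mm thick, on an 88 mm steel base 6 mm high; on it a bar 61 mm long, 14 mm thick, 30 mm high. Point: on the turning axis, at grip height, 23 mm above the red disc, 7 mm below the bar's top, 37 mm off the cover. Turns with the knob: z = turning axis, out of the cover; x = along the bar (white stripe on its -x half), up-slope at joint 0.
- red (a joint): Turn of the red knob, rad: 0 = bar straight up the slope, grows clockwise seen from outside the cover, end stop at 1.57 (fastened: bar level across the slope). Starts between 0.15 and 0.5, stays where it is left; needs about 0.06 N m. It cannot come off.
- white_key_top (a point): White wake-up key: round spring key 36 mm across in a 52 mm steel collar, on the grey key box (170 x 90 x 40 mm) fixed left or right of the mill. Point: centre of its top face, 62 mm above the table when up (10 mm above its collar, 22 mm above the box); z up. The two keys are 76 mm apart, in either order.
- white_key (a joint): How far the white key is pressed, in m: 0 up, 0.006 fully down; about 5 N presses it fully, and it springs back when let go.
- blue_key_top (a point): Blue start key: round spring key 36 mm across in a 52 mm steel collar, on the grey key box (170 x 90 x 40 mm) fixed left or right of the mill. Point: centre of its top face, 62 mm above the table when up (10 mm above its collar, 22 mm above the box); z up. The two keys are 76 mm apart, in either order.
- blue_key (a joint): How far the blue key is pressed, in m: 0 up, 0.006 fully down; about 5 N presses it fully, and it springs back when let go.
- scale: Bystander: black pocket scale with a steel plate, fixed, 160 x 100 x 30 mm, on the other side of the mill from the key box; origin under its centre.
- jar_s: Bystander: white jar with blue lid standing on the scale, 74 mm across, 132 mm high, origin under its centre.
- glass_jar: Bystander: small glass jar with steel lid on the right, beyond the key box or scale, 64 mm across, 85 mm high, origin under its centre.
- funnel: Bystander: blue funnel standing mouth down, left, beyond the key box or scale, 110 mm across, 120 mm high, origin under its centre.

How it is judged:
By the outcome, as a careful person would: the job done as asked, in the order asked, and still so for the second after the job is handed in, with the robot touching nothing.
It also fails if it takes over 72 s, if anything falls off the work surface, if the arm or the gripper's body presses on something with over 40 N, if the wrist force passes 120 N, or if a joint passes its speed limit or range.

## Working session

There is one attempt and no reset: what is moved stays moved. The work goes in short steps, Python scripts to look and compute and a tool call to move; the robot and the scene stay as the last step left them, time stands still between calls to the robot, and variables do not carry over. Pictures are saved under pics/ and viewed, at most 10 in all, crops included, and the job is handed in when it is done.

Besides the shell and the picture viewer there is one more tool, called after ">>>" by a JSON object that holds its "op" and its "data". move_arm: Moves the arm, as the interface text tells. Its arguments: {"type":"object","properties":{"deltas":{"type":"array","items":{"type":"array"}},"squeeze":{"type":"number"}},"required":["deltas"]}

```bash
mkdir -p pics; python3 - <<'E'
from bench import bot
import cv2,numpy as np
for c in("scene","top"):
    p,d=bot.camera(c); cv2.imwrite(f"pics/{c}0.png",p[:,:,::-1]); np.save(f"{c}d.npy",d)
    for n in "mill bar_mid green_grip yellow_grip red_grip white_key_top blue_key_top scale jar_s glass_jar funnel".split():
        try:
            r=bot.place_of(c,n); print(c,n,[(np.round(x["position"],3).tolist(),round(x["score"],2)) for x in r[:2]])
        except Exception as e: print(c,n,e)
o=bot.get_obs(); print(o["t"],o["eef_pos"],np.round(o["orientation"],3).tolist(),o["force"])
E
```

```text
scene mill [([0.668, -0.011, 0.002], 0.85)]
scene bar_mid [([0.644, -0.007, 0.256], 0.89)]
scene green_grip []
scene yellow_grip [([0.603, -0.109, 0.119], 0.72)]
scene red_grip [([0.611, 0.092, 0.115], 0.6)]
scene white_key_top []
scene blue_key_top [([0.556, -0.372, 0.065], 0.51), ([0.643, -0.007, 0.255], 0.51)]
scene scale [([0.53, 0.334, 0.004], 0.57)]
scene jar_s [([0.564, 0.334, 0.027], 0.86)]
scene glass_jar [([0.677, -0.345, 0.003], 0.98)]
scene funnel [([0.708, 0.348, 0.0], 0.6), ([0.607, 0.093, 0.116], 0.59)]
top mill [([0.662, -0.01, 0.004], 0.87)]
top bar_mid [([0.644, -0.007, 0.259], 0.57)]
top green_grip [([0.605, -0.008, 0.116], 0.81)]
top yellow_grip [([0.602, -0.105, 0.118], 0.7), ([0.564, 0.332, 0.03], 0.41)]
top red_grip [([0.605, 0.089, 0.119], 0.79)]
top white_key_top [([0.477, -0.359, 0.062], 0.69)]
top blue_key_top [([0.553, -0.372, 0.064], 0.48)]
top scale [([0.524, 0.336, 0.001], 0.84)]
top jar_s [([0.564, 0.336, 0.028], 0.85)]
top glass_jar [([0.676, -0.337, 0.002], 0.94)]
top funnel [([0.706, 0.349, -0.001], 0.81), ([0.552, -0.367, 0.067], 0.72)]
1.2 [ 0.24210857 -0.63010564  0.40468997] [[0.933, 0.359, 0.0], [0.359, -0.933, -0.0], [0.0, 0.0, -1.0]] [-0.10010696 -0.61895302  0.49919661]
```

View pics/top0.png

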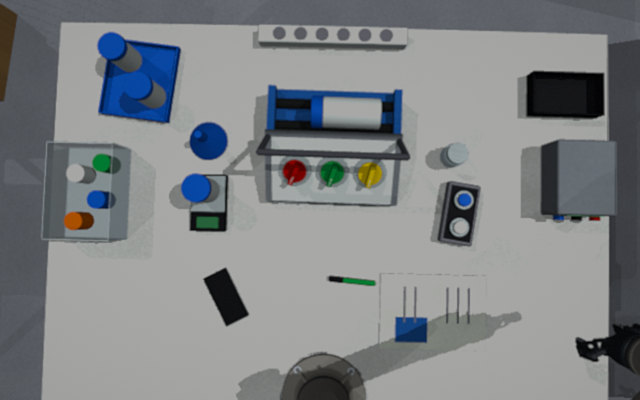

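View pics/scene0.png

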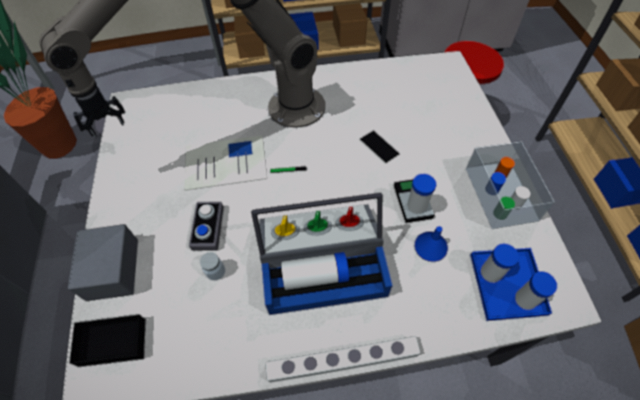

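Both pictures agree. In the top view the knobs are red (294,172), green (332,174) and yellow (370,174). The keys are on the right: blue (464,200), white (459,227). The carrying bar is behind the knobs at row ~150. Next I'll measure the bar angles and the knob frame.

```bash
cat > h.py <<'E'
import numpy as np, cv2, json
from scipy.spatial.transform import Rotation as Ro
from bench import bot
yaw=-0.025; c,s=np.cos(np.radians(25)),np.sin(np.radians(25))
M=Ro.from_euler('z',yaw).as_matrix()
U=M@[c,0,s]; N=M@[-s,0,c]; A=np.cross(N,U)   # up-slope, normal, left (mill y)
G0=np.array([.6045,-.0085,.118])
K={'green':G0,'yellow':G0-.1*A,'red':G0+.1*A}
def cloud(cam):
    p,d=bot.camera(cam); k=bot.calibration(cam)
    Kc=np.array([[k['fx'],0,k['cx']],[0,k['fy'],k['cy']],[0,0,1.]])
    v,u=np.mgrid[:400,:640]
    xy=cv2.undistortPoints(np.stack([u.ravel(),v.ravel()],1).astype(float)[:,None],Kc,np.array(k['dist_coeffs'],float))[:,0]
    P=np.c_[xy,np.ones(len(xy))]*d.reshape(-1,1)
    return p,(P-np.array(k['t']))@np.array(k['R']),d.ravel()>0
def knobs(cam):
    p,X,ok=cloud(cam)
    for n,g in K.items():
        L=(X-g)@np.c_[U,A,N]
        m=ok&(np.hypot(L[:,0],L[:,1])<.042)&(L[:,2]>-.012)&(L[:,2]<.02)
        Q=L[m]
        if len(Q)<8: print(cam,n,len(Q)); continue
        mu=np.median(Q,0); w,V=np.linalg.eigh(np.cov(Q[:,:2].T)); b=V[:,1]*np.sign(V[0,1])
        print(cam,n,len(Q),'mid',np.round(Q[:,:2].mean(0),4),'zmax',np.percentile(Q[:,2],90).round(4),'q',np.arctan2(-b[1],b[0]).round(3),'ext',np.sqrt(w).round(4))
def pose(g,q,back):   # TCP pose for grip at knob angle q
    y=np.sin(q)*U+np.cos(q)*A; z=-N
    return g+N*(.155+back), np.c_[np.cross(y,z),y,z]
def delta(p,R,p0,R0):
    return np.round((R0.T@(p-p0)),4).tolist(), np.round(Ro.from_matrix(R0.T@R).as_rotvec(degrees=True),1).tolist()
E
python3 - <<'E'
from h import *
for cam in('top','scene'): knobs(cam)
o=bot.get_obs(); p0,R0=np.array(o['eef_pos']),np.array(o['orientation'])
for b in(.15,.0): print(b,pose(K['green'],.3,b)[0],delta(*pose(K['green'],.3,b),p0,R0))
E
```

```text
top green 142 mid [0.0057 0.    ] zmax 0.0082 q 0.276 ext [0.0043 0.0183]
top yellow 132 mid [0.0086 0.0024] zmax 0.0077 q 0.151 ext [0.0041 0.0176]
top red 132 mid [ 0.0044 -0.0008] zmax 0.0098 q 0.373 ext [0.0042 0.018 ]
scene green 95 mid [0.0088 0.0014] zmax 0.0084 q 0.31 ext [0.0043 0.0202]
scene yellow 91 mid [0.0105 0.002 ] zmax 0.0082 q 0.225 ext [0.0043 0.0193]
scene red 90 mid [0.0086 0.0002] zmax 0.0096 q 0.392 ext [0.0044 0.0188]
0.15 [ 0.47564171 -0.00527787  0.39442388] ([0.4421, -0.4995, 0.0103], [-32.4, -1.5, -137.6])
0.0 [ 0.53901464 -0.00686252  0.25847771] ([0.5007, -0.4753, 0.1462], [-32.4, -1.5, -137.6])
```

```bash
sed -i 's/L\[:,2\]>-.012/L[:,2]>LO/; s/def knobs(cam):/def knobs(cam,LO=.003):/' h.py; python3 - <<'E'
from h import *
for cam in('top','scene'): knobs(cam)
from h import bot
for n in('green','yellow','red'):
    print(n,[np.round((np.array(r['position'])-K[n])@np.c_[U,A,N],4).tolist() for cam in('top','scene') for r in bot.place_of(cam,n+'_grip')[:1]])
E
```

```text
top green 96 mid [ 0.0032 -0.0001] zmax 0.0087 q 0.267 ext [0.004  0.0171]
top yellow 90 mid [0.0065 0.0017] zmax 0.0078 q 0.167 ext [0.0036 0.0167]
top red 105 mid [ 0.0017 -0.    ] zmax 0.0098 q 0.367 ext [0.004  0.0169]
scene green 59 mid [0.0054 0.0014] zmax 0.0096 q 0.281 ext [0.004  0.0192]
scene yellow 57 mid [0.0081 0.0014] zmax 0.0089 q 0.187 ext [0.004  0.0179]
scene red 57 mid [0.0041 0.0009] zmax 0.0101 q 0.385 ext [0.0041 0.018 ]
green [[0.0024, -0.0025, -0.0008], [0.0006, 0.0025, 0.0023]]
yellow [[0.0026, 0.0042, -0.0024], [-0.0005, 0.1019, -0.0023]]
red [[0.0001, -0.002, 0.0015], [0.0031, -0.0012, -0.0006]]
```

>>> {"op": "move_arm", "data": {"deltas": [[1, [0.03, -0.03, 0], [-2, 0, -9]], [1, [0.06, -0.06, 0], [-4, 0, -18]], [1, [0.09, -0.1, 0], [-6, 0, -27]], [1, [0.12, -0.13, 0], [-8, 0, -36]], [1, [0.15, -0.16, 0], [-10, 0, -45]], [1, [0.18, -0.2, 0], [-12, 0, -54]], [0.6, [0.21, -0.24, 0], [-15, 0, -63]], [0.6, [0.24, -0.27, 0], [-17, 0, -72]], [0.6, [0.27, -0.31, 0], [-19, 0, -81]], [0.6, [0.3, -0.34, 0], [-21, 0, -90]], [0.6, [0.33, -0.37, 0], [-23, 0, -99]], [0.6, [0.36, -0.41, 0], [-25, 0, -108]], [0.6, [0.39, -0.44, 0.005], [-27, 0, -117]], [0.6, [0.41, -0.47, 0.01], [-29, -1, -126]], [0.6, [0.43, -0.485, 0.01], [-31, -1, -133]], [0.6, [0.442, -0.4995, 0.01], [-32.4, -1.5, -137.6]], [0.6, [0.442, -0.4995, 0.01], [-32.4, -1.5, -137.6]], [0.6, [0.442, -0.4995, 0.01], [-32.4, -1.5, -137.6]], [0.6, [0.442, -0.4995, 0.01], [-32.4, -1.5, -137.6]]]}}

```text
t: 4.08
eef_pos: [0.4753, -0.0064, 0.3946]
orientation: [[-0.858, 0.294, 0.422], [0.319, 0.948, -0.012], [-0.404, 0.124, -0.906]]
force: [-0.1, -0.1, -0.5]
opening: 0.599
finger_force: 0.0
```

```bash
sed -i 's/^yaw=.*; c/yaw=-0.008; c/; s/^G0=.*/G0=np.array([.607,-.0085,.1193])/' h.py; cat > d.py <<'E'
from h import *
import sys
o=bot.get_obs(); p0,R0=np.array(o['eef_pos']),np.array(o['orientation'])
n=sys.argv[1]
for a in sys.argv[2:]:
    q,b=map(float,a.split(',')); print(a,delta(*pose(K[n],q,b),p0,R0))
E
python3 d.py green .28,.15 .28,.0
```

```text
.28,.15 ([-0.0032, -0.0001, 0.0002], [-0.5, 0.1, -2.1])
.28,.0 ([-0.0029, 0.0011, 0.1502], [-0.5, 0.1, -2.1])
```

>>> {"op": "move_arm", "data": {"deltas": [[0.6, [-0.003, 0, 0.03], [-0.5, 0, -2]], [0.6, [-0.003, 0, 0.06], [-0.5, 0, -2]], [0.6, [-0.003, 0, 0.09], [-0.5, 0, -2]], [0.6, [-0.003, 0.001, 0.12], [-0.5, 0, -2]], [0.6, [-0.003, 0.001, 0.135], [-0.5, 0, -2]], [0.6, [-0.003, 0.001, 0.147], [-0.5, 0, -2]], [0.6, [-0.003, 0.001, 0.147], [-0.5, 0, -2]], [0.6, [-0.003, 0.001, 0.147], [-0.5, 0, -2]], [0, [-0.003, 0.001, 0.147], [-0.5, 0, -2]], [0, [-0.003, 0.001, 0.147], [-0.5, 0, -2]], [0, [-0.003, 0.001, 0.147], [-0.5, 0, -2]], [0, [-0.003, 0.001, 0.147], [-0.5, 0, -2]], [0, [-0.003, 0.001, 0.147], [-0.5, 0, -2]], [0, [-0.003, 0.001, 0.147], [-0.5, 0, -2]]], "squeeze": 30}}

```text
t: 5.82
eef_pos: [0.5403, -0.0079, 0.2633]
orientation: [[-0.867, 0.259, 0.425], [0.284, 0.959, -0.005], [-0.409, 0.117, -0.905]]
force: [-3.4, -3.0, 5.4]
opening: 0.157
finger_force: 31.9
```

```bash
python3 d.py green .28,.0 .28,.003 1.57,.003 1.64,.003; python3 - <<'E'
from h import *
o=bot.get_obs(); print(np.round(o['joint_pos'],3),o['force'],o['torque'])
p,d=bot.camera('scene'); cv2.imwrite('pics/s1.png',cv2.resize(p[160:300,220:420,::-1],None,fx=4,fy=4))
E
```

```text
.28,.0 ([0.0004, -0.0002, 0.0037], [-0.0, 0.2, -0.0])
.28,.003 ([0.0004, -0.0002, 0.0007], [-0.0, 0.2, -0.0])
1.57,.003 ([0.0004, -0.0002, 0.0007], [0.1, 0.2, 73.9])
1.64,.003 ([0.0004, -0.0002, 0.0007], [0.1, 0.2, 77.9])
[ 0.225  0.41  -0.407  2.131  0.858  0.282  0.376] [-3.37167503 -2.99454864  5.35449797] [-0.43809685  0.68306654 -0.20794204]
```

>>> {"op": "move_arm", "data": {"deltas": [[0, [0, 0, 0], [0, 0, 6]], [0, [0, 0, 0], [0, 0, 12]], [0, [0, 0, 0], [0, 0, 18]], [0, [0, 0, 0], [0, 0, 24]], [0, [0, 0, 0], [0, 0, 30]], [0, [0, 0, 0], [0, 0, 36]], [0, [0, 0, 0], [0, 0, 42]], [0, [0, 0, 0], [0, 0, 48]], [0, [0, 0, 0], [0, 0, 54]], [0, [0, 0, 0], [0, 0, 60]], [0, [0, 0, 0], [0, 0, 65]], [0, [0, 0, 0], [0, 0, 69]], [0, [0, 0, 0], [0, 0, 72]], [0, [0, 0, 0], [0, 0, 74]], [0, [0, 0, 0], [0, 0, 76]], [0, [0, 0, 0], [0, 0, 76]]]}}

```text
t: 7.88
eef_pos: [0.539, -0.0091, 0.2627]
orientation: [[0.041, 0.906, 0.422], [0.999, -0.042, -0.007], [0.012, 0.422, -0.907]]
force: [-8.1, -6.0, 8.9]
opening: 0.157
finger_force: 40.1
```

```bash
python3 d.py green 1.57,.003; python3 - <<'E'
from h import *
o=bot.get_obs(); print(np.round(o['joint_pos'],3),o['force'],o['torque'],np.array(o['orientation']).T@o['torque'])
E
```

```text
1.57,.003 ([0.0012, 0.0009, 0.0007], [-0.0, 0.2, -2.0])
[-0.021  0.383 -0.111  2.149  0.5    0.203 -0.629] [-8.13061426 -5.99782868  8.90320748] [-1.66823759  1.30189881  0.28437506] [ 1.2353469  -1.44594847 -0.9705552 ]
```

>>> {"op": "move_arm", "data": {"deltas": [[0, [0, 0, 0], [0, 0, 2]], [0, [0, 0, 0], [0, 0, 4]], [0, [0, 0, 0], [0, 0, 4]]]}}

```text
t: 8.25
eef_pos: [0.539, -0.0088, 0.2628]
orientation: [[0.101, 0.901, 0.422], [0.994, -0.109, -0.007], [0.04, 0.42, -0.907]]
force: [-8.6, -6.7, 9.5]
opening: 0.155
finger_force: 71.9
```

```bash
python3 d.py green 1.57,.003; python3 - <<'E'
from h import *
o=bot.get_obs(); print(np.round(o['joint_pos'],3),o['force'],o['torque'],np.array(o['orientation']).T@o['torque'])
E
```

```text
1.57,.003 ([0.001, 0.0009, 0.0008], [-0.0, 0.2, -5.9])
[-0.033  0.382 -0.098  2.15   0.48   0.2   -0.677] [-8.6012017  -6.70493796  9.46449233] [-1.99156823  1.39266061  0.9832919 ] [ 1.22158421 -1.53260042 -1.74114288]
```

>>> {"op": "move_arm", "data": {"deltas": [[0.6, [0, 0, 0], [0, 0, 0]], [0.6, [0, 0, 0], [0, 0, 0]], [0.6, [0, 0, 0], [0, 0, 0]], [0.6, [0, 0, -0.02], [0, 0, 0]], [0.6, [0, 0, -0.05], [0, 0, 0]], [0.6, [0, 0, -0.07], [0, 0, 0]], [0.6, [0, 0, -0.07], [0, 0, 0]], [0.6, [0, 0, -0.07], [0, 0, 0]]]}}

```text
t: 9.25
eef_pos: [0.5109, -0.0068, 0.3257]
orientation: [[0.103, 0.899, 0.425], [0.994, -0.113, -0.002], [0.046, 0.422, -0.905]]
force: [0.7, -0.1, 0.3]
opening: 0.599
finger_force: 0.0
```

```bash
python3 d.py yellow .19,.07 .19,.003 ; python3 d.py green 1.57,.07; python3 - <<'E'
from h import *
o=bot.get_obs(); print(np.round(o['joint_pos'],3),o['force'],o['torque'])
p,d=bot.camera('top'); cv2.imwrite('pics/t1.png',cv2.resize(p[120:220,240:440,::-1],None,fx=4,fy=4,interpolation=2))
p,d=bot.camera('scene'); cv2.imwrite('pics/s1.png',cv2.resize(p[160:300,220:420,::-1],None,fx=4,fy=4))
E
```

```text
.19,.07 ([-0.1004, 0.0105, 0.0025], [0.2, 0.0, -85.2])
.19,.003 ([-0.1005, 0.0104, 0.0695], [0.2, 0.0, -85.2])
1.57,.07 ([-0.0009, -0.0, 0.0026], [0.1, -0.1, -6.1])
[ 0.086  0.242 -0.24   2.161  0.366  0.33  -0.57 ] [ 0.7055154  -0.10391076  0.3392837 ] [ 0.04764264  0.47297366 -0.00977126]
```

View pics/s1.png

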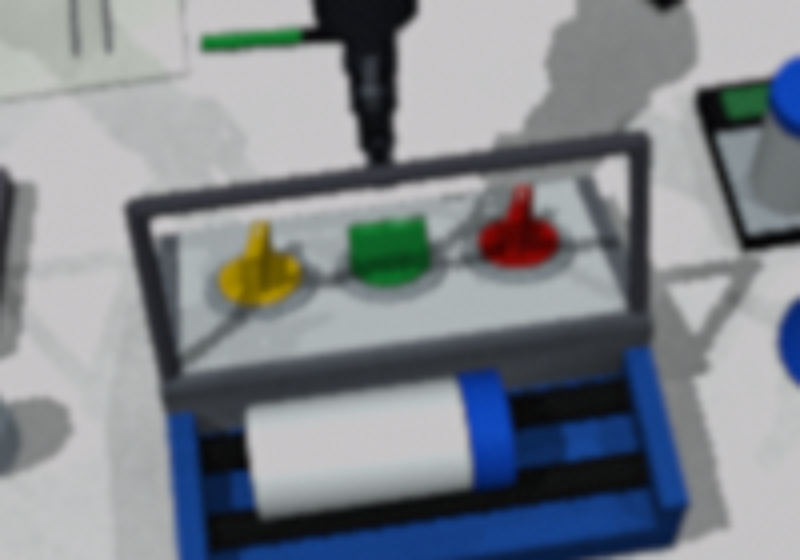

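The scene crop shows the green bar (390,250) level across the slope. Yellow (260,255) and red (520,220) still point up-slope. Next is yellow.

```bash
python3 -c "
from h import *
knobs('scene',.002)"
```

```text
scene green 74 mid [0.0009 0.0021] zmax 0.0085 q -1.562 ext [0.0046 0.0177]
scene yellow 60 mid [0.0032 0.0016] zmax 0.0095 q 0.218 ext [0.0041 0.0184]
scene red 56 mid [0.0023 0.0011] zmax 0.0087 q 0.389 ext [0.0041 0.0182]
```

>>> {"op": "move_arm", "data": {"deltas": [[0.6, [-0.012, 0.001, 0], [0, 0, -9]], [0.6, [-0.024, 0.003, 0], [0, 0, -18]], [0.6, [-0.036, 0.004, 0], [0, 0, -27]], [0.6, [-0.048, 0.005, 0], [0, 0, -36]], [0.6, [-0.06, 0.006, 0], [0, 0, -45]], [0.6, [-0.072, 0.008, 0], [0, 0, -54]], [0.6, [-0.084, 0.009, 0], [0, 0, -63]], [0.6, [-0.094, 0.01, 0], [0, 0, -72]], [0.6, [-0.1, 0.0105, 0], [0, 0, -80]], [0.6, [-0.1, 0.0105, 0.002], [0, 0, -85]], [0.6, [-0.1, 0.0105, 0.002], [0, 0, -85]], [0.6, [-0.1, 0.0105, 0.002], [0, 0, -85]]]}}

```text
t: 10.9
eef_pos: [0.5109, -0.1072, 0.3239]
orientation: [[-0.887, 0.182, 0.425], [0.2, 0.98, -0.002], [-0.416, 0.083, -0.905]]
force: [-0.3, -0.6, -0.1]
opening: 0.6
finger_force: 0.0
```

```bash
python3 d.py yellow .19,.003; python3 -c "
from h import *
print(np.round(bot.get_obs()['joint_pos'],3))"
```

```text
.19,.003 ([0.0001, -0.0007, 0.0678], [0.1, 0.1, -0.2])
[ 0.701  0.329 -0.699  2.111  0.51   0.372  1.005]
```

>>> {"op": "move_arm", "data": {"deltas": [[0.6, [0, 0, 0.025], [0, 0, 0]], [0.6, [0, -0.0005, 0.05], [0, 0, 0]], [0.6, [0, -0.0005, 0.062], [0, 0, 0]], [0.6, [0, -0.0005, 0.067], [0, 0, 0]], [0.6, [0, -0.0005, 0.067], [0, 0, 0]], [0.6, [0, -0.0005, 0.067], [0, 0, 0]], [0, [0, -0.0005, 0.067], [0, 0, 0]], [0, [0, -0.0005, 0.067], [0, 0, 0]], [0, [0, -0.0005, 0.067], [0, 0, 0]], [0, [0, -0.0005, 0.067], [0, 0, 0]], [0, [0, -0.0005, 0.067], [0, 0, 0]]]}}

```text
t: 12.28
eef_pos: [0.5392, -0.1081, 0.2639]
orientation: [[-0.887, 0.181, 0.425], [0.199, 0.98, -0.003], [-0.417, 0.082, -0.905]]
force: [-2.9, -0.4, 6.3]
opening: 0.156
finger_force: 32.8
```

```bash
python3 d.py yellow .19,.003 1.57,.003; python3 -c "
from h import *
print(np.round(bot.get_obs()['joint_pos'],3))"
```

```text
.19,.003 ([0.0004, 0.0001, 0.0014], [0.1, 0.2, -0.2])
1.57,.003 ([0.0004, 0.0001, 0.0014], [0.2, 0.1, 78.9])
[ 0.512  0.439 -0.504  2.101  0.698  0.264  0.824]
```

>>> {"op": "move_arm", "data": {"deltas": [[0, [0, 0, 0], [0, 0, 6]], [0, [0, 0, 0], [0, 0, 12]], [0, [0, 0, 0], [0, 0, 18]], [0, [0, 0, 0], [0, 0, 24]], [0, [0, 0, 0], [0, 0, 30]], [0, [0, 0, 0], [0, 0, 36]], [0, [0, 0, 0], [0, 0, 42]], [0, [0, 0, 0], [0, 0, 48]], [0, [0, 0, 0], [0, 0, 54]], [0, [0, 0, 0], [0, 0, 60]], [0, [0, 0, 0], [0, 0, 66]], [0, [0, 0, 0], [0, 0, 71]], [0, [0, 0, 0], [0, 0, 75]], [0, [0, 0, 0], [0, 0, 78]], [0, [0, 0, 0], [0, 0, 81]], [0, [0, 0, 0], [0, 0, 83]], [0, [0, 0, 0], [0, 0, 85]], [0, [0, 0, 0], [0, 0, 85]]]}}

```text
t: 14.52
eef_pos: [0.5377, -0.1092, 0.2633]
orientation: [[0.1, 0.901, 0.422], [0.994, -0.108, -0.005], [0.041, 0.42, -0.907]]
force: [-10.7, -4.8, 8.1]
opening: 0.154
finger_force: 71.5
```

```bash
python3 d.py yellow 1.57,.003; python3 - <<'E'
from h import *
o=bot.get_obs(); print(np.round(o['joint_pos'],3),o['force'],np.array(o['orientation']).T@o['torque'])
E
```

```text
1.57,.003 ([0.0014, 0.0011, 0.0015], [-0.0, 0.1, -5.8])
[ 0.254  0.4   -0.188  2.12   0.191  0.197 -0.192] [-10.72265602  -4.84869675   8.13752978] [ 1.37642913 -1.25405711 -1.78622821]
```

Same signature as the green stop. I'll release and move to red.

>>> {"op": "move_arm", "data": {"deltas": [[0.6, [0, 0, 0], [0, 0, 0]], [0.6, [0, 0, 0], [0, 0, 0]], [0.6, [0, 0, 0], [0, 0, 0]], [0.6, [0, 0, -0.02], [0, 0, 0]], [0.6, [0, 0, -0.05], [0, 0, 0]], [0.6, [0, 0, -0.07], [0, 0, 0]], [0.6, [0, 0, -0.07], [0, 0, 0]], [0.6, [0, 0, -0.07], [0, 0, 0]]]}}

```text
t: 15.52
eef_pos: [0.5095, -0.1078, 0.3263]
orientation: [[0.103, 0.9, 0.425], [0.994, -0.113, -0.002], [0.046, 0.422, -0.905]]
force: [0.2, -0.5, 0.4]
opening: 0.599
finger_force: 0.0
```

```bash
python3 d.py red .39,.07; python3 - <<'E'
from h import *
knobs('scene',.002)
E
```

```text
.39,.07 ([0.199, -0.021, 0.0037], [0.2, 0.0, -73.7])
scene green 76 mid [0.0011 0.0018] zmax 0.0085 q -1.549 ext [0.0044 0.0177]
scene yellow 79 mid [0.001  0.0018] zmax 0.009 q -1.555 ext [0.0047 0.0178]
scene red 57 mid [0.0027 0.0009] zmax 0.0091 q 0.39 ext [0.0042 0.0183]
```

>>> {"op": "move_arm", "data": {"deltas": [[0.6, [0.02, -0.002, 0], [0, 0, -8]], [0.6, [0.04, -0.004, 0], [0, 0, -16]], [0.6, [0.06, -0.006, 0], [0, 0, -24]], [0.6, [0.08, -0.008, 0], [0, 0, -32]], [0.6, [0.1, -0.01, 0], [0, 0, -40]], [0.6, [0.12, -0.013, 0], [0, 0, -48]], [0.6, [0.14, -0.015, 0], [0, 0, -56]], [0.6, [0.16, -0.017, 0], [0, 0, -64]], [0.6, [0.18, -0.019, 0], [0, 0, -70]], [0.6, [0.193, -0.02, 0.002], [0, 0, -73.5]], [0.6, [0.199, -0.021, 0.003], [0.2, 0, -73.5]], [0.6, [0.199, -0.021, 0.003], [0.2, 0, -73.5]], [0.6, [0.199, -0.021, 0.003], [0.2, 0, -73.5]]]}}

```text
t: 17.2
eef_pos: [0.5123, 0.0916, 0.3243]
orientation: [[-0.833, 0.357, 0.422], [0.391, 0.92, -0.005], [-0.39, 0.161, -0.907]]
force: [1.0, -0.4, 0.2]
opening: 0.602
finger_force: 0.0
```

```bash
python3 d.py red .39,.003; python3 -c "
from h import *
print(np.round(bot.get_obs()['joint_pos'],3))"
```

```text
.39,.003 ([0.0003, 0.0007, 0.0681], [-0.1, 0.0, -0.3])
[ 0.013  0.277 -0.405  2.129  0.671  0.426  0.241]
```

>>> {"op": "move_arm", "data": {"deltas": [[0.6, [0, 0, 0.025], [0, 0, 0]], [0.6, [0, 0.0005, 0.05], [0, 0, 0]], [0.6, [0, 0.0005, 0.062], [0, 0, 0]], [0.6, [0, 0.0005, 0.067], [0, 0, 0]], [0.6, [0, 0.0005, 0.067], [0, 0, 0]], [0.6, [0, 0.0005, 0.067], [0, 0, 0]], [0, [0, 0.0005, 0.067], [0, 0, 0]], [0, [0, 0.0005, 0.067], [0, 0, 0]], [0, [0, 0.0005, 0.067], [0, 0, 0]], [0, [0, 0.0005, 0.067], [0, 0, 0]], [0, [0, 0.0005, 0.067], [0, 0, 0]]]}}

```text
t: 18.58
eef_pos: [0.5406, 0.0922, 0.2642]
orientation: [[-0.834, 0.356, 0.423], [0.39, 0.921, -0.005], [-0.391, 0.161, -0.906]]
force: [-2.8, -1.7, 5.0]
opening: 0.153
finger_force: 31.7
```

```bash
python3 d.py red .39,.003 1.57,.003; python3 -c "
from h import *
print(np.round(bot.get_obs()['joint_pos'],3))"
```

```text
.39,.003 ([0.0002, -0.0003, 0.0017], [-0.1, 0.0, -0.2])
1.57,.003 ([0.0002, -0.0003, 0.0017], [-0.0, 0.1, 67.4])
[-0.092  0.405 -0.276  2.116  0.871  0.325  0.053]
```

>>> {"op": "move_arm", "data": {"deltas": [[0, [0, 0, 0], [0, 0, 6]], [0, [0, 0, 0], [0, 0, 12]], [0, [0, 0, 0], [0, 0, 18]], [0, [0, 0, 0], [0, 0, 24]], [0, [0, 0, 0], [0, 0, 30]], [0, [0, 0, 0], [0, 0, 36]], [0, [0, 0, 0], [0, 0, 42]], [0, [0, 0, 0], [0, 0, 48]], [0, [0, 0, 0], [0, 0, 54]], [0, [0, 0, 0], [0, 0, 59]], [0, [0, 0, 0], [0, 0, 63]], [0, [0, 0, 0], [0, 0, 66]], [0, [0, 0, 0], [0, 0, 69]], [0, [0, 0, 0], [0, 0, 71]], [0, [0, 0, 0], [0, 0, 73.5]], [0, [0, 0, 0], [0, 0, 73.5]]]}}

```text
t: 20.58
eef_pos: [0.5397, 0.0922, 0.2638]
orientation: [[0.101, 0.901, 0.421], [0.994, -0.109, -0.006], [0.041, 0.419, -0.907]]
force: [-8.8, -1.9, 9.4]
opening: 0.153
finger_force: 68.9
```

```bash
python3 d.py red 1.57,.003; python3 - <<'E'
from h import *
o=bot.get_obs(); print(np.round(o['joint_pos'],3),o['force'],np.array(o['orientation']).T@o['torque'])
E
```

```text
1.57,.003 ([-0.0001, 0.0007, 0.0018], [-0.1, 0.1, -5.9])
[-0.344  0.39   0.026  2.135  0.57   0.241 -0.962] [-8.77622402 -1.94895967  9.35824095] [ 1.14845414 -0.52188063 -1.04314405]
```

>>> {"op": "move_arm", "data": {"deltas": [[0.6, [0, 0, 0], [0, 0, 0]], [0.6, [0, 0, 0], [0, 0, 0]], [0.6, [0, 0, 0], [0, 0, 0]], [0.6, [0, 0, -0.02], [0, 0, 0]], [0.6, [0, 0, -0.05], [0, 0, 0]], [0.6, [0, 0, -0.08], [0, 0, 0]], [0.6, [0, 0, -0.11], [0, 0, 0]], [0.3, [0, 0, -0.11], [0, 0, 0]]]}}

```text
t: 21.58
eef_pos: [0.4945, 0.0931, 0.3655]
orientation: [[0.103, 0.899, 0.426], [0.994, -0.113, -0.003], [0.046, 0.424, -0.905]]
force: [-0.1, 0.3, -1.0]
opening: 0.405
finger_force: 0.0
```

```bash
python3 - <<'E'
from h import *
knobs('scene',.002); knobs('top',.002)
for n in('white_key_top','blue_key_top'):
    print(n,[np.round(r['position'],4).tolist()+[r['score']] for cam in('top','scene') for r in bot.place_of(cam,n)[:2]])
p,X,ok=cloud('top')
m=ok&(abs(X[:,0]-.515)<.08)&(abs(X[:,1]+.365)<.06)&(X[:,2]>.057)&(X[:,2]<.07)
Q=X[m]; f=Q[:,0]>.515
rgb=p.reshape(-1,3)[m]
for s in(f,~f): print(s.sum(),Q[s].mean(0).round(4),Q[s].min(0),Q[s].max(0),rgb[s].mean(0))
p,d=bot.camera('scene'); cv2.imwrite('pics/s2.png',cv2.resize(p[160:300,170:420,::-1],None,fx=3,fy=3))
o=bot.get_obs(); p0,R0=np.array(o['eef_pos']),np.array(o['orientation'])
y=np.array([.5145-.553,.0,0]);
a=Ro.from_euler('z',-.6).as_matrix() # tool y radial at azimuth -0.6
R=a@np.array([[0,1,0],[1,0,0],[0,0,-1.]])
for t in([.477,-.359,.35],[.477,-.359,.25]): print(delta(np.array(t),R,p0,R0),p0)
E
```

```text
scene green 75 mid [0.0014 0.002 ] zmax 0.0089 q -1.552 ext [0.0043 0.0171]
scene yellow 76 mid [0.0003 0.0011] zmax 0.009 q -1.565 ext [0.0047 0.0175]
scene red 73 mid [0.0009 0.0009] zmax 0.0085 q -1.557 ext [0.0044 0.0179]
top green 106 mid [0.0002 0.0014] zmax 0.009 q 1.557 ext [0.0042 0.0169]
top yellow 105 mid [0.0004 0.0016] zmax 0.0087 q 1.564 ext [0.0039 0.0168]
top red 86 mid [ 0.0011 -0.0039] zmax 0.0077 q -1.506 ext [0.004  0.0173]
white_key_top [[0.4771, -0.358, 0.0652, 0.68], [0.4804, -0.3605, 0.0625, 0.65]]
blue_key_top [[0.5544, -0.3717, 0.0666, 0.45], [0.5582, -0.3744, 0.0583, 0.51]]
133 [ 0.5563 -0.3679  0.0617] [ 0.5400742  -0.38479864  0.05741085] [ 0.57297743 -0.34924629  0.06876886] [ 33.12781955  86.27819549 173.92481203]
131 [ 0.4807 -0.3563  0.0613] [ 0.46371888 -0.37386454  0.05715007] [ 0.49925261 -0.33964779  0.06820411] [171.07633588 172.02290076 170.79389313]
([-0.4514, 0.0298, 0.0061], [23.7, -8.5, 27.4]) [0.49436861 0.09294357 0.36266941]
([-0.4558, -0.0121, 0.0968], [23.7, -8.5, 27.4]) [0.49436861 0.09294357 0.36266941]
```

View pics/s2.png

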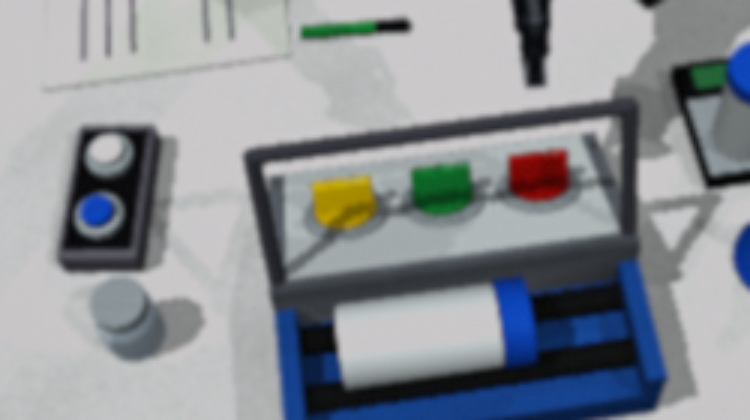

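All three bars are level and home in the crop: yellow (343,200), green (441,190), red (538,175). Next, the white key with the gripper shut.

>>> {"op": "move_arm", "data": {"deltas": [[0, [-0.05, 0.003, -0.005], [3, -1, 3]], [0, [-0.1, 0.006, -0.005], [6, -2, 6]], [0, [-0.15, 0.01, -0.005], [9, -3, 9]], [0, [-0.2, 0.013, -0.005], [12, -4, 12]], [0, [-0.25, 0.016, 0], [15, -5, 15]], [0, [-0.3, 0.02, 0], [18, -6, 18]], [0, [-0.35, 0.023, 0], [20, -7, 22]], [0, [-0.4, 0.027, 0.005], [22, -8, 25]], [0, [-0.43, 0.028, 0.006], [23.7, -8.5, 27.4]], [0, [-0.451, 0.03, 0.006], [23.7, -8.5, 27.4]], [0, [-0.451, 0.03, 0.006], [23.7, -8.5, 27.4]], [0, [-0.451, 0.03, 0.006], [23.7, -8.5, 27.4]]]}}

```text
t: 23.48
eef_pos: [0.4776, -0.3571, 0.3507]
orientation: [[0.562, 0.827, 0.001], [0.827, -0.562, 0.002], [0.003, -0.0, -1.0]]
force: [0.4, 0.5, 0.2]
opening: 0.003
finger_force: 0.0
```

```bash
cat > k.py <<'E'
from h import *
o=bot.get_obs(); p0,R0=np.array(o['eef_pos']),np.array(o['orientation']); print(p0,np.round(R0,3).tolist(),o['opening'],o['force'],np.round(o['joint_pos'],2))
R=Ro.from_euler('z',-.6).as_matrix()@np.array([[0,1,0],[1,0,0],[0,0,-1.]])
for t in([.480,-.358,.26],[.480,-.358,.229],[.556,-.370,.26],[.556,-.370,.229]): print(t,delta(np.array(t),R,p0,R0))
E
python3 k.py
```

```text
[ 0.47755563 -0.35712285  0.35068579] [[0.562, 0.827, 0.001], [0.827, -0.562, 0.002], [0.003, -0.0, -1.0]] 0.0033923723396498662 [0.39995298 0.48329659 0.21730117] [ 0.45  0.4   0.12  1.81 -0.06  0.93 -0.01]
[0.48, -0.358, 0.26] ([0.0004, 0.0025, 0.0907], [-0.0, -0.1, 0.2])
[0.48, -0.358, 0.229] ([0.0003, 0.0025, 0.1217], [-0.0, -0.1, 0.2])
[0.556, -0.37, 0.26] ([0.0332, 0.0721, 0.0908], [-0.0, -0.1, 0.2])
[0.556, -0.37, 0.229] ([0.0332, 0.0721, 0.1218], [-0.0, -0.1, 0.2])
```

>>> {"op": "move_arm", "data": {"deltas": [[0, [0, 0.0025, 0.03], [0, 0, 0]], [0, [0, 0.0025, 0.06], [0, 0, 0]], [0, [0, 0.0025, 0.09], [0, 0, 0]], [0, [0, 0.0025, 0.105], [0, 0, 0]], [0, [0, 0.0025, 0.111], [0, 0, 0]], [0, [0, 0.0025, 0.115], [0, 0, 0]], [0, [0, 0.0025, 0.118], [0, 0, 0]], [0, [0, 0.0025, 0.121], [0, 0, 0]], [0, [0, 0.0025, 0.123], [0, 0, 0]], [0, [0, 0.0025, 0.123], [0, 0, 0]]]}}

```text
t: 24.72
eef_pos: [0.4798, -0.36, 0.2294]
orientation: [[0.564, 0.826, 0.003], [0.826, -0.564, 0.001], [0.002, 0.002, -1.0]]
force: [-3.1, 3.3, 13.1]
opening: -0.001
finger_force: 6.5
```

>>> {"op": "move_arm", "data": {"deltas": [[0, [0, 0, 0.001], [0, 0, 0]], [0, [0, 0, 0.001], [0, 0, 0]]]}}

```text
t: 24.98
eef_pos: [0.4798, -0.3601, 0.2293]
orientation: [[0.564, 0.826, 0.003], [0.826, -0.564, 0.001], [0.002, 0.002, -1.0]]
force: [-5.3, 5.1, 20.0]
opening: 0.0
finger_force: 10.2
```

The white key is bottomed: force rises with no further travel. I'll lift and go to blue.

>>> {"op": "move_arm", "data": {"deltas": [[0, [0, 0, -0.01], [0, 0, 0]], [0, [0, 0, -0.03], [0, 0, 0]], [0, [0, 0, -0.04], [0, 0, 0]], [0, [0, 0, -0.04], [0, 0, 0]], [0, [0.017, 0.035, -0.04], [0, 0, 0]], [0, [0.033, 0.07, -0.04], [0, 0, 0]], [0, [0.033, 0.07, -0.04], [0, 0, 0]], [0, [0.033, 0.07, -0.04], [0, 0, 0]]]}}

```text
t: 25.98
eef_pos: [0.5548, -0.372, 0.2657]
orientation: [[0.564, 0.826, -0.001], [0.826, -0.564, 0.002], [0.001, -0.002, -1.0]]
force: [-0.8, -0.1, -0.6]
opening: -0.002
finger_force: 0.0
```

```bash
python3 k.py; python3 -c "
from h import *
p,d=bot.camera('scene'); cv2.imwrite('pics/s3.png',cv2.resize(p[160:300,170:420,::-1],None,fx=3,fy=3))"
```

```text
[ 0.55476189 -0.37204766  0.26572609] [[0.564, 0.826, -0.001], [0.826, -0.564, 0.002], [0.001, -0.002, -1.0]] -0.0015393443008733377 [-0.84446423 -0.08862399 -0.58238217] [ 0.42  0.61  0.1   1.69 -0.08  0.85 -0.04]
[0.48, -0.358, 0.26] ([-0.0306, -0.0696, 0.0058], [-0.1, -0.0, 0.0])
[0.48, -0.358, 0.229] ([-0.0306, -0.0696, 0.0368], [-0.1, -0.0, 0.0])
[0.556, -0.37, 0.26] ([0.0024, -0.0001, 0.0057], [-0.1, -0.0, 0.0])
[0.556, -0.37, 0.229] ([0.0024, -0.0001, 0.0367], [-0.1, -0.0, 0.0])
```

View pics/s3.png

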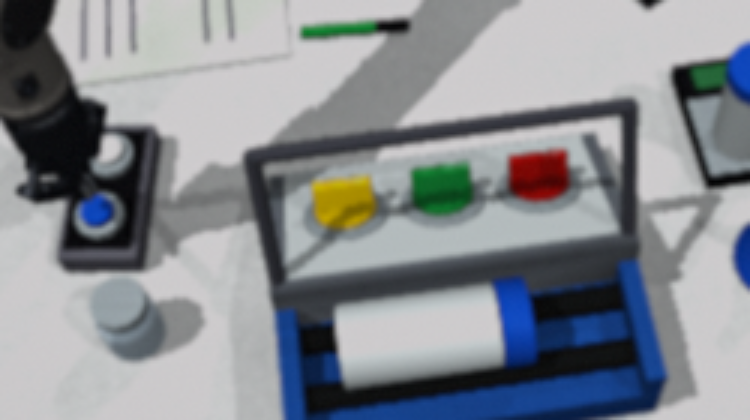

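The gripper tip is over the blue key (97,210), the white key is up again (110,155) and the knobs are still home.

>>> {"op": "move_arm", "data": {"deltas": [[0, [0.002, 0, 0.01], [0, 0, 0]], [0, [0.002, 0, 0.02], [0, 0, 0]], [0, [0.002, 0, 0.026], [0, 0, 0]], [0, [0.002, 0, 0.03], [0, 0, 0]], [0, [0.002, 0, 0.033], [0, 0, 0]], [0, [0.002, 0, 0.036], [0, 0, 0]], [0, [0.002, 0, 0.039], [0, 0, 0]], [0, [0.002, 0, 0.04], [0, 0, 0]], [0, [0.002, 0, 0.04], [0, 0, 0]]]}}

```text
t: 27.15
eef_pos: [0.5568, -0.3706, 0.2293]
orientation: [[0.564, 0.826, 0.001], [0.826, -0.564, 0.001], [0.002, 0.0, -1.0]]
force: [-7.7, 4.3, 19.6]
opening: 0.001
finger_force: 9.6
```

Same depth and force as white, so it is fully down. I'll lift clear.

>>> {"op": "move_arm", "data": {"deltas": [[0, [0, 0, -0.01], [0, 0, 0]], [0, [0, 0, -0.03], [0, 0, 0]], [0, [0, 0, -0.06], [0, 0, 0]], [0, [0, 0, -0.1], [0, 0, 0]], [0, [0, 0, -0.12], [0, 0, 0]], [0, [0, 0, -0.12], [0, 0, 0]], [0, [0, 0, -0.12], [0, 0, 0]]]}}

```text
t: 28.02
eef_pos: [0.5564, -0.3702, 0.3454]
orientation: [[0.564, 0.826, -0.001], [0.826, -0.564, 0.002], [0.001, -0.002, -1.0]]
force: [0.2, 0.8, -0.5]
opening: -0.0
finger_force: 0.0
```

```bash
python3 - <<'E'
from h import *
knobs('scene',.002)
o=bot.get_obs(); print(o['t'],o['force'],o['joint_velocities']); print(bot.close_job())
E
```

```text
scene green 72 mid [0.001 0.002] zmax 0.0087 q -1.535 ext [0.0044 0.0171]
scene yellow 83 mid [0.0009 0.0018] zmax 0.009 q -1.571 ext [0.0045 0.0177]
scene red 72 mid [0.0007 0.0017] zmax 0.0086 q 1.567 ext [0.0047 0.0178]
28.075 [-0.18644686  0.34786244 -0.66811305] [ 0.00091855  0.00692238 -0.00135223 -0.00071933 -0.00073636  0.00092115
  0.00173525]
the job is handed in; nothing more can be done
None
```

I turned the green, yellow and red knobs home in that order, pressed and released the white key and then the blue key, and handed the job in at 28 s with the arm clear and the jar, glass jar and funnel never approached.

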